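Unclip a drying cartridge from its sloping dock and weigh it

TASK

One of the two drying cartridges clipped into the sloping dock is due for weighing: the one with the square head. Pull it out of its bay against the spring catches, and stand it upright on its foot, gently, on the bare weighing plate of the pocket scale, clear of the keys and display. Leave the round-headed cartridge clipped fully home and the other things where they are.

Things in the scene. Friction and masses are not known exactly. Their poses are not given: they have to be found in the camera images.
- cartridge: the square-headed cartridge, white plastic, 84 mm long, about 0.09 kg. Origin: centre of its foot; z runs along it from foot to head. Shank 28 x 28 mm, z 0 to 40 mm, with a grey catch groove in its two y sides at z 17 to 27 mm; collar 35 x 35 mm, z 40 to 44 mm; square head 26 x 26 mm, z 44 to 84 mm, to be gripped: polished and slippery, a light grip slides on it
- round_cartridge: the neighbour, same shank and collar, but a round head 27 mm in diameter from z 44 to 78 mm; origin and axes as for the other. It stays in its bay
- dock: fixed aluminium dock, 125 mm (x) x 142 mm (y) base; origin: centre of its underside; its front (-x) faces the robot. Two square sockets stand 76 mm apart, at y = +38 and -38 mm, leaning 30 degrees from vertical towards the dock's -x. Either cartridge may be in either socket
- bays: the sockets' tilted frame, fixed to the dock: origin midway between the socket floors, z out of the sockets along the pull, y from bay to bay. A cartridge fully home has its foot at z = 0 and axes parallel to this frame. Sockets are 38 mm deep with 0.75 mm play; two ball catches 22 mm up in each socket's y walls hold the groove, and let go at a pull of about 20 N
- scale: pocket scale, 64 mm (x) x 124 mm (y), lying flat and loose; origin: centre of its underside. Its bare weighing plate is 17 mm high, about 54 mm (x) by 64 mm (y), centred at x = 0, y = +24 mm of its frame; display and keys take up the -y end
- vial: small crimp vial standing by, 22 mm across, 35 mm high; origin: centre of its foot
- specimen_jar: jar standing by, 50 mm across, 65 mm high; origin: centre of its foot
- syringe: plastic syringe lying by, 136 mm long (along its y); origin: centre of its underside
Not all that is in view belongs to the job. What is shaped like the round_cartridge but blue is not meant.

How it is judged (in metres and radians):
On the way:
1. the square-headed cartridge is pulled clear of its bay, held in the fingers (z of cartridge in the frame of bays above 0.042 m and contact force between the fingers and cartridge above 1 N), for 0.1 s.
At the end, for the whole second after the job is handed in: The square-headed cartridge stands upright (within 0.12 rad) and still on its foot on the scale's plate, its axis within 18 mm of the plate's centre in x and in y, and the scale lies flat; the round-headed cartridge is home in its bay (within 4 mm) (z of cartridge in the frame of scale between 0.014 and 0.02 m and x of cartridge in the frame of scale between -0.018 and 0.018 m and y of cartridge in the frame of scale between 0.006 and 0.042 m and angle between cartridge's own z axis and vertical below 0.12 rad and angle between scale's own z axis and vertical below 0.1 rad and contact force between cartridge and scale above 0.2 N and linear speed of cartridge below 0.02 m/s and z of round_cartridge in the frame of bays below 0.004 m); the robot touches nothing.
It fails at once if the round-headed cartridge is pulled 8 mm or more out of its bay (z of round_cartridge in the frame of bays above 0.008 m).
It fails at once if the vial, the specimen jar or the syringe is shifted by over 20 mm (distance of any of vial, specimen_jar, syringe from where it was at the start of the episode above 0.02 m).
It fails at once if the cartridge is set down or pressed on the scale with over 30 N (contact force between cartridge and scale above 30 N).
It also fails if it takes over 35 s, if anything falls off the work surface, if the arm or the gripper's body presses on something with over 40 N, if the wrist force passes 120 N, or if a joint passes its speed limit or range.

ROBOT

A 6-joint arm with a two-finger parallel gripper is mounted at the origin on a cart in front of the work surface, level with it; the furniture and walls round the work are solid. World frame = base frame: x ahead of the robot, y to its left, z up, the work surface at z = 0. Lengths are in m, angles in degrees, forces in N, time in s.
With the tool pointing down it reaches from about 0.35 to 0.875 m from the base axis. Payload 4.2 kg.
Tool frame: the origin (TCP) lies at the centre of the arm's flange, where the gripper is bolted on; the fingertips stand 182 mm ahead of it and the grasp point (between the pads) lies 164 mm ahead of it (r.nose_length is the distance from the TCP to the fingertips, in m); z points along the fingers, y is the line along which they close (so a half turn about z gives the same grasp; the last joint's range is limited). The gripper opens to 87 mm and grips with 3 to 60 N. Pads are 19 mm wide; open, the fingers measure 117 mm over their backs; the gripper's body (75 mm by 190 mm) begins 51 mm behind the grasp point.
Start: joints at [-50.787, 22.042, 0.453, 0, -68.411, -14.817], TCP at [0.258, -0.569, 0.405] pointing down, gripper open.
Joint ranges: [-179.83, 179.83], [-69.29, 118.12], [-61.27, 80.66], [-181.25, 117.63], [-171.15, -9.14], [-177.46, 177.46]. Speed limits (degrees/s): [159.86, 159.86, 180, 180, 180, 180].

INTERFACE

Orientations are given as a 3x3 rotation matrix whose columns are the frame's x, y, z axes.
In Python, from station import r, vision gives the robot as it stands. The module is installed in compiled form; this text tells all that it offers.
- The arm moves only by the shell command python3 -m creep 'ROWS'. ROWS is JSON, a list of rows, each a list of 7 numbers: the opening, from -1 (shut) to 1 (fully open), then the shift along the tool's x, y, z in mm, then the turn, a rotation vector about the tool's x, y, z in degrees. A call has 1 to 8 rows; each row is the pose to reach, as a shift and turn from the pose commanded when the call began, along the tool's axes at that moment; what a row does not reach only later rows make up. A row lasts 1/12 s, in which the tool goes at most 41.7 mm and 7.16 degrees, less where a joint would pass 70% of its speed; a pose out of reach is approached as far as the arm can. A call with a gripper value outside its range is refused whole. The fingers move at their own pace and stop on an object; the grip force is fixed at half the most. Time passes only in rows, so rows that repeat a pose let the fingers close. It gives the time, the measured TCP pose, the force, the opening and the grip force at its end, in the units of the state.
- r.sense(): the state, without advancing time (a new reading comes with each control period).
- vision.capture(name): name is "scene" or "top" or "wrist"; returns (picture, depth): 420x560x3 uint8, red, green, blue; 420x560 float32, m along the optical axis (not along the pixel's ray), 0 where there is no reading.
- vision.camera_model(name): a dict with "vertical_fov" (degrees; the focal length in pixels is half the picture's height over the tangent of half this angle, whatever the lens; pixels are square), "cx", "cy" (the principal point, pixels), "distortion" ([k1, k2, p1, p2, k3] as OpenCV has them; the pictures are not rectified), "extrinsics" (4x4, takes a point from camera to world coordinates); the wrist camera has in their place "mount" (4x4, takes a point from camera to tool coordinates, whose origin is the TCP and whose axes are the flange's). Camera axes: x right, y down, z forward; pixel columns grow to the right and rows downward; lengths in m; the calibration is good to about 2 mm. A picture is of the moment at which its call begins: read the wrist's pose just before it. camera_model takes no time and is no camera call.
- r.finish_job(): hands the job in; it is judged then, once.
Trained networks look in the newest picture that a camera, given by its name, has taken for a name from the list of things; names that differ only in an ending like _2 or _b are one class to them, and where a whole thing is asked for, a point or a joint stands for the part that bears it (a point fixed in the world has none). Each returns a list of dicts, best first, with "conf" (0 to 1); they miss things now and then, are a little off and sometimes report something else, mostly with a low value. They report only what shows in the picture. A call takes as long as a camera call. They do not tell look-alikes from the thing itself.
- vision.find_in(camera, thing): "uv" ([column, row] in pixels, amid what is visible of it).
- vision.cut_out(camera, thing): "region" (420x560 bool, what is visible of it) and "uv" ([column, row] in pixels, amid what is visible of it).
The state is a dict: "time_s": time; "joints": joint angles; "joint_velocities": joint speeds; "effort": joint torques, N m; "tcp_pos": TCP position; "ee_rot": TCP orientation; "wrist_force": force on the tool from outside, world axes, zero at the start; "moment": the same for the moment, N m; "gripper_width": opening from 0.0 (shut) to 1.0 (fully open); "gripper_force": force on a finger pad.
Only numpy, scipy, OpenCV 4.12 (cv2) and the standard library are available. Lean on these libraries where they do the work, as an engineer would, in place of code of your own. Each camera call takes 0.05 s, during which the arm holds its last target. There are 200 camera calls.

## Working session

There is one attempt and no reset: what is moved stays moved. The work goes in short steps, Python scripts to look and compute and a shell command to move; the robot and the scene stay as the last step left them, time stands still between calls to the robot, and variables do not carry over. Pictures are saved under pics/ and viewed, at most 10 in all, crops included, and the job is handed in when it is done.

```bash
mkdir -p pics; cat > h.py <<'E'
import numpy as np,cv2
from station import r,vision
def model(n):
    m=vision.camera_model(n);f=210/np.tan(np.radians(m["vertical_fov"])/2)
    K=np.array([[f,0,m["cx"]],[0,f,m["cy"]],[0,0,1.]])
    if "extrinsics" in m: T=np.array(m["extrinsics"])
    else:
        s=r.sense();W=np.eye(4);W[:3,:3]=s["ee_rot"];W[:3,3]=s["tcp_pos"];T=W@np.array(m["mount"])
    return K,np.array(m["distortion"],float),T
def world(M,uv,d):
    K,D,T=M;uv=np.atleast_2d(np.array(uv,float))
    p=cv2.undistortPoints(uv.reshape(-1,1,2),K,D).reshape(-1,2);d=np.atleast_1d(d)
    return (T[:3,:3]@np.c_[p*d[:,None],d].T).T+T[:3,3]
def cloud(M,depth,mask=None):
    v,u=np.nonzero((depth>0)&(mask if mask is not None else True))
    return world(M,np.c_[u,v],depth[v,u]),np.c_[u,v]
def proj(M,P):
    K,D,T=M;Ti=np.linalg.inv(T)
    return cv2.projectPoints(np.atleast_2d(P).astype(float),cv2.Rodrigues(Ti[:3,:3])[0],Ti[:3,3],K,D)[0].reshape(-1,2)
E
python3 - <<'E'
from h import *
np.set_printoptions(precision=3,suppress=True)
ims=[]
for c in ["scene","top"]:
    M=model(c);rgb,d=vision.capture(c);np.savez(f"{c}.npz",rgb=rgb,d=d)
    cv2.imwrite(f"pics/{c}0.png",rgb[:,:,::-1])
    print(c,M[2][:3,3])
    for t in ["cartridge","round_cartridge","dock","scale","vial","specimen_jar","syringe"]:
        for o in vision.cut_out(c,t)[:3]:
            P,_=cloud(M,d,o["region"])
            if len(P): print(t,round(o["conf"],2),np.round(o["uv"]),np.median(P,0),P.min(0),P.max(0),len(P))
print(r.sense()["ee_rot"],r.sense()["time_s"])
E
```

```text
scene [0.027 0.453 0.58 ]
cartridge 0.62 [321. 174.] [ 0.485 -0.244  0.093] [ 0.465 -1.558 -0.744] [ 1.298 -0.23   0.116] 501
round_cartridge 0.91 [264. 161.] [ 0.686 -0.308  0.026] [ 0.655 -0.38  -0.001] [ 0.77  -0.298  0.037] 535
round_cartridge 0.8 [283. 186.] [ 0.527 -0.181  0.085] [ 0.51  -0.316  0.   ] [ 0.648 -0.169  0.111] 443
scale 0.69 [255. 246.] [ 0.507 -0.07   0.013] [ 0.379 -0.108 -0.   ] [0.621 0.125 0.205] 296
vial 0.82 [306. 254.] [ 0.425 -0.109  0.024] [ 0.418 -0.124  0.002] [ 0.439 -0.102  0.038] 243
specimen_jar 0.61 [230. 177.] [ 0.671 -0.195  0.045] [ 0.657 -0.319 -0.   ] [ 0.795 -0.181  0.069] 892
syringe 0.77 [327. 288.] [ 0.354 -0.066  0.019] [ 0.342 -0.142 -0.001] [ 0.38  -0.006  0.026] 966
top [ 0.369 -0.164  0.877]
cartridge 0.67 [323. 232.] [ 0.491 -0.251  0.104] [ 0.467 -0.279  0.065] [ 0.518 -0.231  0.117] 432
round_cartridge 0.66 [335. 133.] [ 0.692 -0.315  0.03 ] [ 0.657 -0.341 -0.003] [ 0.734 -0.298  0.039] 584
round_cartridge 0.56 [283. 211.] [ 0.531 -0.19   0.097] [ 0.512 -0.214  0.008] [ 0.558 -0.171  0.112] 400
dock 0.78 [304. 233.] [ 0.51  -0.222  0.011] [ 0.429 -0.312  0.001] [ 0.602 -0.135  0.105] 3556
scale 0.67 [226. 219.] [ 0.556 -0.067  0.019] [ 0.495 -0.105  0.002] [ 0.623 -0.027  0.026] 1974
scale 0.41 [322. 233.] [ 0.489 -0.251  0.105] [ 0.467 -0.276  0.01 ] [ 0.515 -0.231  0.117] 414
specimen_jar 0.74 [252. 280.] [ 0.427 -0.116  0.035] [ 0.42  -0.124  0.021] [ 0.435 -0.107  0.039] 73
syringe 0.87 [237. 316.] [ 0.359 -0.074  0.021] [ 0.347 -0.141 -0.003] [ 0.374 -0.007  0.028] 727
[[-0.911 -0.413  0.   ]
 [-0.413  0.911 -0.   ]
 [-0.    -0.    -1.   ]] 0.8
```

View pics/scene0.png

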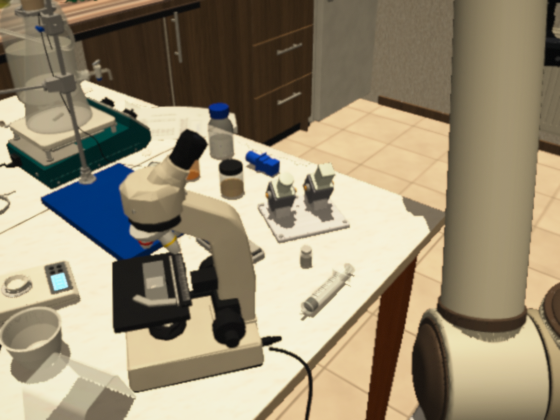

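View pics/top0.png

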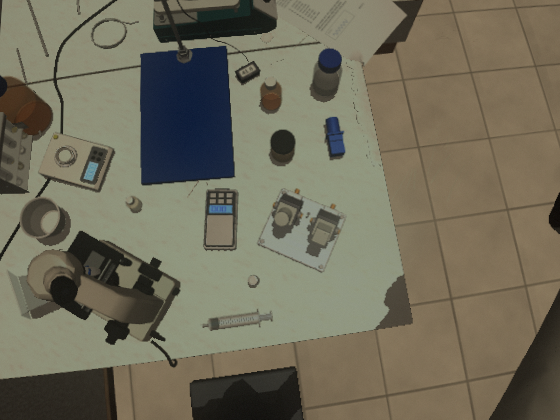

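The scene view shows the dock near (303,210), with the square head at (320,180) and the round head at (283,188). In the top view they are at (323,230) and (286,212). The loose scale is at (220,218), with its plate at the near (-x) end and its keys at the far end. The blue look-alike lies at (335,135).

```bash
python3 - <<'E'
from h import *
np.set_printoptions(precision=3,suppress=True)
M=model("top");z=np.load("top.npz");d=z["d"]
P,uv=cloud(M,d)
x,y,h=P.T
def rect(m):
    (c,s,a)=cv2.minAreaRect((P[m][:,:2]*1000).astype(np.float32));print(m.sum(),c,s,a)
s=(x>.40)&(x<.63)&(y>-.33)&(y<-.125); print("dock");rect(s&(h>.005)&(h<.02))
hh=np.histogram(h[s],bins=np.arange(-.01,.13,.005));print(hh[0])
s2=(x>.47)&(x<.65)&(y>-.12)&(y<0);print("scale");rect(s2&(h>.009)&(h<.03))
print(np.histogram(h[s2],bins=np.arange(-.01,.04,.004))[0])
Rz=r.sense()
print(model("wrist")[2],np.array(vision.camera_model("wrist")["mount"]),vision.camera_model("wrist")["vertical_fov"])
c=cv2.resize(z["rgb"][170:290,180:360,::-1],None,fx=4.4,fy=4.4,interpolation=cv2.INTER_CUBIC);cv2.imwrite("pics/topcrop.png",c)
E
```

```text
dock
2825 (511.5105895996094, -228.20962524414062) (201.67282104492188, 210.61927795410156) 88.65336608886719
[   1 2021 5027 1395 1422    8    0    8   22   24    7   26  169  112
  156  111  113  219  165   45   32   58  128  173  101   18    0    0]
scale
2217 (572.412109375, -53.09278869628906) (155.04273986816406, 103.55168151855469) 0.19143350422382355
[   0   80 2223  831   50  238  423 1141  362   35    0    0]
[[-0.412  0.879  0.24   0.192]
 [ 0.911  0.398  0.109 -0.6  ]
 [ 0.001  0.263 -0.965  0.384]
 [ 0.     0.     0.     1.   ]] [[-0.001 -0.965 -0.263  0.073]
 [ 1.    -0.001  0.    -0.   ]
 [-0.001 -0.263  0.965  0.021]
 [ 0.     0.     0.     1.   ]] 67.65412128759601
```

View pics/topcrop.png

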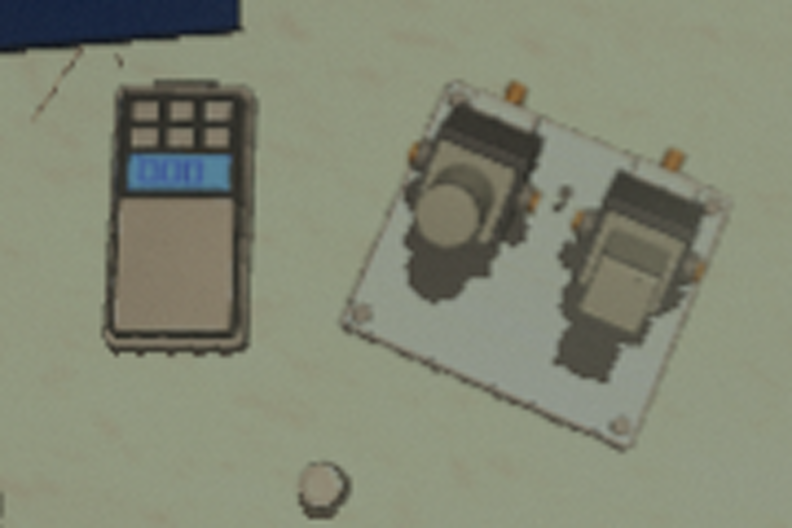

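The crop shows the dock base corners at (447,82), (732,200), (630,448) and (342,325). The head tops are at (624,294) for the square one and (447,217) for the round one. The scale plate spans (120,198) to (230,332), with the keys above it.

```bash
cat >> h.py <<'E'
def ray(M,uv,z):
    a=world(M,uv,np.ones(len(np.atleast_2d(uv))));o=M[2][:3,3];t=(z-o[2])/(a[:,2]-o[2]);return o+(a-o)*t[:,None]
E
python3 - <<'E'
from h import *
np.set_printoptions(precision=4,suppress=True)
M=model("top");d=np.load("top.npz")["d"]
f=lambda L:np.array(L)/4.4+[180-.4,170-.4]
c=ray(M,f([(447,82),(732,200),(630,448),(342,325)]),.008)
print(c[:,:2],np.linalg.norm(np.diff(c,axis=0),axis=1),c.mean(0))
print("yaw",np.degrees([np.arctan2(*(c[0]-c[3])[[1,0]]),np.arctan2(*(c[1]-c[2])[[1,0]])]), np.degrees([np.arctan2(-(c[0]-c[1])[0],(c[0]-c[1])[1]),np.arctan2(-(c[3]-c[2])[0],(c[3]-c[2])[1])]))
for p in [(624,294),(447,217)]:
    q=f([p])[0];u,v=np.round(q).astype(int);D=d[v-2:v+3,u-2:u+3];D=np.median(D[D>0]);print("head",world(M,[q],D))
s=ray(M,f([(120,198),(235,195),(230,332),(112,332)]),.017)
print("plate",s[:,:2],s.mean(0),np.linalg.norm(np.diff(s,axis=0),axis=1))
o=ray(M,f([(120,88),(255,90),(245,350),(108,350)]),.012);print("scale",o[:,:2],o.mean(0),np.linalg.norm(np.diff(o,axis=0),axis=1))
E
```

```text
[[ 0.6041 -0.1936]
 [ 0.5309 -0.3142]
 [ 0.4268 -0.2503]
 [ 0.4992 -0.1313]] [0.1411 0.1222 0.1393] [ 0.5152 -0.2223  0.008 ]
yaw [-30.6993 -31.5335] [-31.2681 -31.332 ]
head [[ 0.4803 -0.2475  0.1102]]
head [[ 0.5224 -0.1825  0.1037]]
plate [[ 0.5689 -0.04  ]
 [ 0.563  -0.0915]
 [ 0.5017 -0.0821]
 [ 0.509  -0.0301]] [ 0.5356 -0.0609  0.017 ] [0.0519 0.062  0.0525]
scale [[ 0.6214 -0.0445]
 [ 0.6117 -0.1059]
 [ 0.4935 -0.0873]
 [ 0.502  -0.0267]] [ 0.5572 -0.0661  0.012 ] [0.0621 0.1196 0.0612]
```

```bash
cat >> h.py <<'E'
from scipy.spatial.transform import Rotation as Ro
yaw=np.radians(-31.2);ex=np.array([np.cos(yaw),np.sin(yaw),0]);by=np.array([-np.sin(yaw),np.cos(yaw),0])
a=-.5*ex+np.array([0,0,.866]);a/=np.linalg.norm(a)
Rg=np.c_[np.cross(by,-a),by,-a]
def go(p,R):
    s=r.sense();R0=np.array(s["ee_rot"]);sh=R0.T@(np.array(p)-s["tcp_pos"])*1000;rv=np.degrees(Ro.from_matrix(R0.T@R).as_rotvec())
    print("shift",sh.round(1),"turn",rv.round(1),"rows",max(np.linalg.norm(sh)/41.7,np.linalg.norm(rv)/7.16).round(1))
E
python3 - <<'E'
from h import *
g=np.array([.480,-.2475,.110])-.018*a
go(g+.264*a,Rg)
E
```

```text
shift [-265.4  302.8   81.7] turn [ 14.5 -27.6  54.3] rows 9.9
```

```bash
python3 -m creep '[[1,-265,303,82,14.5,-27.6,54.3],[1,-265,303,82,14.5,-27.6,54.3],[1,-265,303,82,14.5,-27.6,54.3],[1,-265,303,82,14.5,-27.6,54.3],[1,-265,303,82,14.5,-27.6,54.3],[1,-265,303,82,14.5,-27.6,54.3],[1,-265,303,82,14.5,-27.6,54.3],[1,-265,303,82,14.5,-27.6,54.3]]'; python3 - <<'E'
from h import *
g=np.array([.480,-.2475,.110])-.018*a
go(g+.264*a,Rg)
E
```

```text
time_s: 1.47
tcp_pos: [0.3388, -0.3039, 0.3488]
ee_rot: [[-0.873, 0.332, 0.357], [0.285, 0.942, -0.179], [-0.396, -0.055, -0.917]]
wrist_force: [0.0, -1.0, 0.8]
gripper_width: 1.001
gripper_force: 0.0
shift [ 13.  126.5  14.9] turn [ 2.5 -6.3 11.9] rows 3.1
```

```bash
python3 -m creep '[[0.3,13,126,15,2.5,-6.3,11.9],[0.3,13,126,15,2.5,-6.3,11.9],[0.3,13,126,15,2.5,-6.3,11.9],[0.3,13,126,15,2.5,-6.3,11.9],[0.3,13,126,15,2.5,-6.3,11.9],[0.3,13,126,15,2.5,-6.3,11.9]]'; python3 - <<'E'
from h import *
g=np.array([.480,-.2475,.110])-.018*a
go(g+.264*a,Rg)
M=model("wrist");rgb,d=vision.capture("wrist");np.savez("w1.npz",rgb=rgb,d=d,T=M[2])
top=np.array([.480,-.2475,.110]);im=rgb[:,:,::-1].copy()
ax=Rg[:,0]
for p in proj(M,[top+sx*.013*ax+sy*.013*by for sx in(-1,1) for sy in(-1,1)]): cv2.circle(im,tuple(int(v) for v in p.round()),2,(0,0,255),-1)
cv2.imwrite("pics/w1.png",im)
for t in ["cartridge","round_cartridge"]:
    for o in vision.cut_out("wrist",t)[:2]:
        P,_=cloud(M,d,o["region"]);zb=(P-top)@a;T=P[zb>np.percentile(zb,95)-.006];print(t,o["conf"],o["uv"],np.median(P,0).round(4),T.mean(0).round(4),np.percentile(zb,[5,50,95]).round(4))
        q=P[zb>np.percentile(zb,95)-.006];print("rel x y",[((q-top)@e).min().round(4) for e in(ax,by)],[((q-top)@e).max().round(4) for e in(ax,by)])
E
```

```text
time_s: 1.97
tcp_pos: [0.3672, -0.2232, 0.3407]
ee_rot: [[-0.75, 0.514, 0.415], [0.443, 0.858, -0.261], [-0.49, -0.011, -0.872]]
wrist_force: [1.9, -0.6, 0.7]
gripper_width: 0.676
gripper_force: 0.0
shift [20.5 37.9  8.3] turn [-0.4 -0.6  0.5] rows 1.1
cartridge 0.87 [328.3, 183.1] [ 0.4794 -0.2492  0.1027] [ 0.477  -0.2464  0.1065] [-0.0421 -0.002  -0.0002]
rel x y [np.float64(-0.0093), np.float64(-0.0133)] [np.float64(0.0169), np.float64(0.0133)]
round_cartridge 0.83 [328.3, 252.2] [ 0.6557 -0.3252  0.0192] [ 0.6578 -0.3249  0.0257] [-0.1894 -0.1744 -0.1666]
rel x y [np.float64(-0.135), np.float64(0.0179)] [np.float64(-0.1148), np.float64(0.0317)]
round_cartridge 0.68 [417.7, 184.2] [ 0.5221 -0.19    0.0921] [ 0.5195 -0.1845  0.1016] [-0.0427 -0.0174 -0.0066]
rel x y [np.float64(-0.0098), np.float64(0.0619)] [np.float64(0.0158), np.float64(0.0886)]
```

View pics/w1.png

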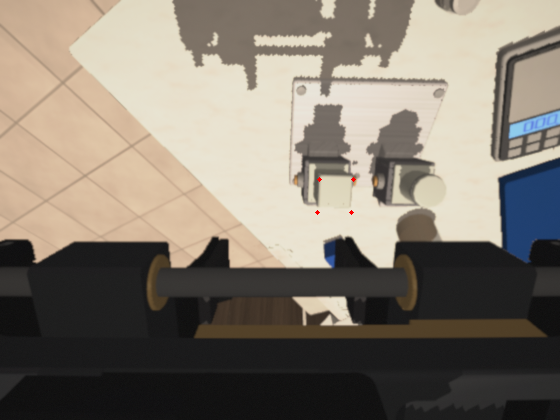

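The wrist view shows the square head at (335,190) between its markers and the round head at (428,188). My projection is about 4 mm off along tool x. I'll settle at the standoff and measure again.

```bash
python3 -m creep '[[0.3,20,38,8,-0.4,-0.6,0.5],[0.3,20,38,8,-0.4,-0.6,0.5],[0.3,20,38,8,-0.4,-0.6,0.5],[0.3,20,38,8,-0.4,-0.6,0.5],[0.3,20,38,8,-0.4,-0.6,0.5]]'; cat > m.py <<'E'
from h import *
g=np.array([.480,-.2475,.110])-.018*a
go(g+.264*a,Rg)
M=model("wrist");rgb,d=vision.capture("wrist");np.savez("w2.npz",rgb=rgb,d=d,T=M[2])
top=np.array([.480,-.2475,.110])
ax=Rg[:,0]
for t in ["cartridge","round_cartridge"]:
    for o in vision.cut_out("wrist",t)[:2]:
        P,_=cloud(M,d,o["region"]);L=(P-top)@np.c_[ax,by,a];zb=L[:,2]
        m=zb>np.percentile(zb,95)-.006;q=L[m]
        n=np.linalg.svd(P[m]-P[m].mean(0))[2][2]
        print(t,o["conf"],o["uv"],q.min(0).round(4),q.max(0).round(4),"norm",n.round(3),a.round(3),cv2.minAreaRect((q[:,:2]*1000).astype(np.float32)))
E
python3 m.py
```

```text
time_s: 2.53
tcp_pos: [0.3808, -0.1733, 0.3339]
ee_rot: [[-0.743, 0.53, 0.409], [0.454, 0.848, -0.274], [-0.492, -0.018, -0.87]]
wrist_force: [0.0, -0.0, -0.5]
gripper_width: 0.65
gripper_force: 0.0
shift [  5.  -11.9   9.8] turn [-1.3 -0.5 -0.2] rows 0.4
cartridge 0.98 [273.0, 199.3] [-0.0097 -0.0132 -0.0062] [0.017  0.0126 0.0009] norm [-0.454  0.278  0.847] [-0.428  0.259  0.866] ((3.5417232513427734, -0.11329460144042969), (26.584733963012695, 25.804155349731445), 0.8894236087799072)
round_cartridge 0.96 [309.9, 256.1] [-0.1245  0.0196 -0.17  ] [-0.1094  0.049  -0.1612] norm [-0.514  0.173  0.84 ] [-0.428  0.259  0.866] ((-116.8934326171875, 34.2303466796875), (29.407005310058594, 14.740508079528809), 89.12347412109375)
round_cartridge 0.9 [363.7, 200.5] [-0.01    0.0622 -0.0125] [ 0.0166  0.0889 -0.0055] norm [ 0.487 -0.261 -0.834] [-0.428  0.259  0.866] ((3.267453193664551, 75.45369720458984), (26.680641174316406, 26.543895721435547), 87.16201782226562)
```

```bash
cat > n.py <<'E'
from h import *
top=np.array([.480,-.2475,.110])+.0035*Rg[:,0]-.001*a
print(top)
go(top+.19*a,Rg);go(top+.148*a,Rg)
E
python3 n.py
```

```text
[ 0.47783503 -0.24618884  0.10738394]
shift [  8.  -10.8  66.8] turn [-1.3 -0.5 -0.2] rows 1.6
shift [  7.7  -9.9 108.8] turn [-1.3 -0.5 -0.2] rows 2.6
```

```bash
python3 -m creep '[[0.3,8,-11,20,-1.3,-0.5,-0.2],[0.3,8,-11,40,-1.3,-0.5,-0.2],[0.3,8,-11,60,-1.3,-0.5,-0.2],[0.3,8,-11,67,-1.3,-0.5,-0.2],[0.3,8,-11,67,-1.3,-0.5,-0.2],[0.3,8,-11,67,-1.3,-0.5,-0.2]]'; python3 n.py
```

```text
time_s: 3.18
tcp_pos: [0.414, -0.1827, 0.316]
ee_rot: [[-0.759, 0.531, 0.377], [0.461, 0.847, -0.265], [-0.46, -0.027, -0.888]]
wrist_force: [0.3, 0.1, -0.1]
gripper_width: 0.65
gripper_force: 0.0
[ 0.47783503 -0.24618884  0.10738394]
shift [ 26.9 -20.1  36.3] turn [-1.8 -2.6 -0.1] rows 1.2
shift [ 25.  -18.8  78.2] turn [-1.8 -2.6 -0.1] rows 2.0
```

```bash
python3 - <<'E'
from h import *
s=r.sense();print(s["joints"],s["joint_velocities"],s["effort"])
E
```

```text
[ -15.65002995    5.78780974  -55.51055347   73.56423505   -9.19923447
 -177.39888988] [-0.0480751  -0.87253294 -0.70747069  0.10559483 -0.07066319 -0.10101331] [  0.02946974 -19.27141249  14.53030676   0.78494199  -0.03716786
   0.01994372]
```

The arm is stuck on its joint 5 and 6 limits: aligned with the 30° pull axis, the wrist nearly straightens. The closing axis is the bay y axis, so I can grip the head's y faces with the tool only 10° off vertical and still pull along the bay axis.

```bash
cat >> h.py <<'E'
def Rt(t,ex_=ex,by_=by):
    t=np.radians(t);u=-np.sin(t)*ex_+np.cos(t)*np.array([0,0,1.])
    return np.c_[np.cross(by_,-u),by_,-u],u
top=np.array([.480,-.2475,.110])+.0035*Rg[:,0]-.001*a
E
cat > n.py <<'E'
from h import *
R,u=Rt(10);g=top-.016*a
print(np.round(r.sense()["joints"],1))
for s in(.08,.04,0): go(g+s*a+.164*u,R)
E
python3 n.py
```

```text
[ -15.7    5.8  -55.5   73.6   -9.2 -177.4]
shift [-27.8 -21.    5.7] turn [-1.8 17.4 -0.4] rows 2.4
shift [-29.7 -19.8  45.6] turn [-1.8 17.4 -0.4] rows 2.4
shift [-31.5 -18.5  85.5] turn [-1.8 17.4 -0.4] rows 2.4
```

```bash
python3 -m creep '[[0.3,-28,-21,6,-1.8,17.4,-0.4],[0.3,-28,-21,6,-1.8,17.4,-0.4],[0.3,-28,-21,6,-1.8,17.4,-0.4],[0.3,-28,-21,6,-1.8,17.4,-0.4],[0.3,-28,-21,6,-1.8,17.4,-0.4],[0.3,-28,-21,6,-1.8,17.4,-0.4],[0.3,-28,-21,6,-1.8,17.4,-0.4],[0.3,-28,-21,6,-1.8,17.4,-0.4]]'; python3 n.py
```

```text
time_s: 3.85
tcp_pos: [0.4272, -0.2145, 0.3252]
ee_rot: [[-0.842, 0.517, 0.152], [0.51, 0.856, -0.088], [-0.175, 0.003, -0.985]]
wrist_force: [0.8, 0.0, -0.2]
gripper_width: 0.652
gripper_force: 0.0
[  -6.1   10.4  -31.6    6.5  -39.  -119.8]
shift [ 0.9 -0.8  0.8] turn [0.2 0.1 0. ] rows 0.0
shift [-12.7  -1.   38.4] turn [0.2 0.1 0. ] rows 1.0
shift [-26.3  -1.1  76. ] turn [0.2 0.1 0. ] rows 1.9
```

```bash
python3 -m creep '[[0.3,-5,-1,15,0.2,0.1,0],[0.3,-11,-1,32,0.2,0.1,0],[0.3,-17,-1,50,0.2,0.1,0],[0.3,-22,-1,64,0.2,0.1,0],[0.3,-26,-1,76,0.2,0.1,0],[0.3,-26,-1,76,0.2,0.1,0],[0.3,-26,-1,76,0.2,0.1,0]]'; python3 n.py; python3 - <<'E'
from h import *
M=model("wrist");rgb,d=vision.capture("wrist");cv2.imwrite("pics/w3.png",rgb[:,:,::-1])
E
```

```text
time_s: 4.43
tcp_pos: [0.4581, -0.2359, 0.2537]
ee_rot: [[-0.843, 0.518, 0.144], [0.51, 0.855, -0.092], [-0.171, -0.004, -0.985]]
wrist_force: [-0.6, -0.1, -0.1]
gripper_width: 0.651
gripper_force: 0.0
[  -8.3   19.5  -32.2    8.2  -29.6 -119.6]
shift [ 25.6   1.1 -76.1] turn [-0.2 -0.2  0. ] rows 1.9
shift [ 11.8   1.3 -38.6] turn [-0.2 -0.2  0. ] rows 1.0
shift [-2.   1.4 -1. ] turn [-0.2 -0.2  0. ] rows 0.1
```

View pics/w3.png

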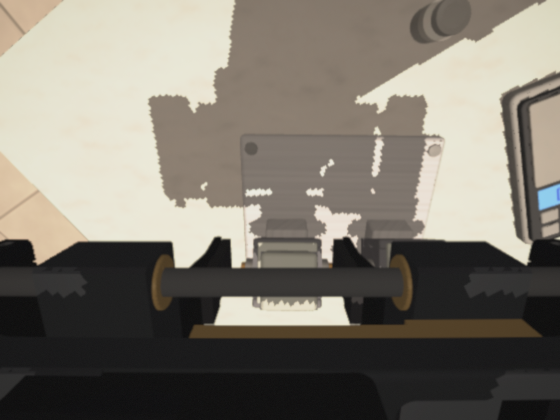

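The square head sits centred between the fingers at (287,275), and the round head is clear to the right. Closing.

```bash
python3 -m creep '[[-1,-2,1,-1,0,0,0],[-1,-2,1,-1,0,0,0],[-1,-2,1,-1,0,0,0],[-1,-2,1,-1,0,0,0],[-1,-2,1,-1,0,0,0],[-1,-2,1,-1,0,0,0],[-1,-2,1,-1,0,0,0],[-1,-2,1,-1,0,0,0]]'; python3 - <<'E'
from h import *
R0=np.array(r.sense()["ee_rot"]);print("pull dir in tool",(R0.T@a).round(3),"bay by",(R0.T@by).round(3))
E
```

```text
time_s: 5.15
tcp_pos: [0.4611, -0.2357, 0.2556]
ee_rot: [[-0.843, 0.517, 0.147], [0.509, 0.856, -0.092], [-0.173, -0.003, -0.985]]
wrist_force: [-0.5, 2.6, 1.2]
gripper_width: 0.291
gripper_force: 29.8
pull dir in tool [ 0.343 -0.002 -0.939] bay by [-0.001  1.    -0.002]
```

```bash
python3 -m creep '[[-1,0.5,0,-1.4,0,0,0],[-1,1,0,-2.8,0,0,0],[-1,1.5,0,-4.2,0,0,0],[-1,2,0,-5.6,0,0,0],[-1,2.4,0,-6.6,0,0,0],[-1,2.7,0,-7.5,0,0,0],[-1,2.7,0,-7.5,0,0,0]]'
```

```text
time_s: 5.73
tcp_pos: [0.4578, -0.2336, 0.2623]
ee_rot: [[-0.843, 0.517, 0.147], [0.509, 0.856, -0.091], [-0.173, -0.002, -0.985]]
wrist_force: [2.8, 2.7, -3.5]
gripper_width: 0.295
gripper_force: 30.0
```

```bash
python3 - <<'E'
from h import *
rgb,d=vision.capture("scene");cv2.imwrite("pics/s2.png",cv2.resize(rgb[120:260,230:400,::-1],None,fx=4,fy=4,interpolation=cv2.INTER_CUBIC))
E
```

```text
(no output)
```

View pics/s2.png

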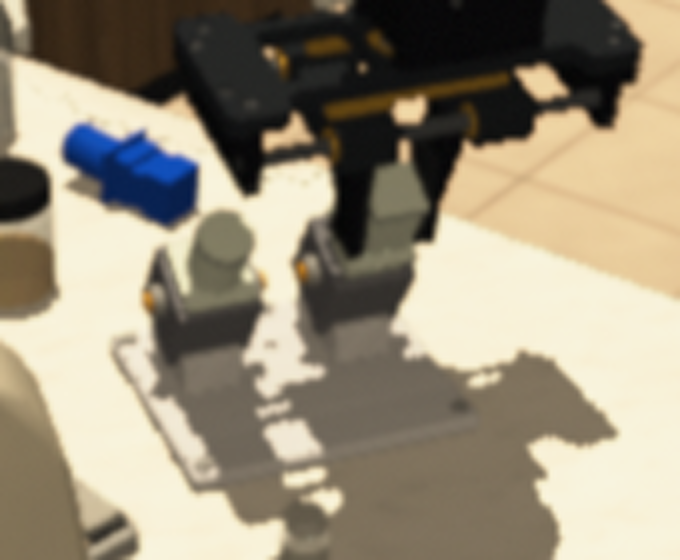

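```bash
cat > c.py <<'E'
from h import *
# top-face position along a, from the scene camera
M=model("scene");rgb,d=vision.capture("scene")
for n,D in(("before",np.load("scene.npz")["d"]),("now",d)):
    P,uv=cloud(M,D);L=(P-top)@np.c_[Rg[:,0],by,a]
    for k,y0 in(("sq",0),("rd",.0755)):
        m=(abs(L[:,0])<.02)&(abs(L[:,1]-y0)<.011)&(L[:,2]>-.036)&(L[:,2]<.05)
        # count by z
        print(n,k,m.sum(),np.histogram(L[m,2],bins=np.arange(-.036,.05,.004))[0])
E
python3 c.py
```

```text
before sq 234 [ 9 13  9 11  8 11  9 13 59 92  0  0  0  0  0  0  0  0  0  0  0]
before rd 198 [  5  10   9   8   9  10  22 113  12   0   0   0   0   0   0   0   0   0
   0   0   0]
now sq 269 [23 21 11  7  8 15 12  9  9 16 68 68  2  0  0  0  0  0  0  0  0]
now rd 205 [ 11   6  14   8  10   8  20 120   7   0   0   0   0   0   0   0   0   0
   0   0   0]
```

The depth shows the head moved 8 mm with the fingers, so the catches have let go. I'll keep pulling along the bay axis.

```bash
python3 -m creep '[[-1,2,0,-5.6,0,0,0],[-1,4,0,-11,0,0,0],[-1,6.2,0,-17,0,0,0],[-1,8.6,0,-23.5,0,0,0],[-1,11,0,-30,0,0,0],[-1,13.7,0,-37.5,0,0,0],[-1,16.5,0,-45,0,0,0],[-1,19.2,0,-52.5,0,0,0]]'; python3 -m creep '[[-1,2,0,-6,0,0,0],[-1,2,0,-6,0,0,0],[-1,2,0,-6,0,0,0]]'; python3 c.py
```

```text
time_s: 6.5
tcp_pos: [0.4326, -0.2192, 0.3116]
ee_rot: [[-0.843, 0.518, 0.145], [0.51, 0.855, -0.092], [-0.171, -0.004, -0.985]]
wrist_force: [0.3, 0.5, -0.9]
gripper_width: 0.297
gripper_force: 30.0
time_s: 6.75
tcp_pos: [0.4309, -0.2176, 0.3169]
ee_rot: [[-0.843, 0.518, 0.147], [0.51, 0.856, -0.092], [-0.173, -0.003, -0.985]]
wrist_force: [0.3, -1.3, -1.0]
gripper_width: 0.296
gripper_force: 30.0
before sq 234 [ 9 13  9 11  8 11  9 13 59 92  0  0  0  0  0  0  0  0  0  0  0]
before rd 198 [  5  10   9   8   9  10  22 113  12   0   0   0   0   0   0   0   0   0
   0   0   0]
now sq 195 [ 0  0  0  0  0  4  9 14  9 12 14 13 10 10  2  3 34 15 10 17 13]
now rd 203 [  8  10  10   9   7  10  21 111  17   0   0   0   0   0   0   0   0   0
   0   0   0]
```

```bash
cat > p.py <<'E'
from h import *
s=r.sense();T=np.array(s["tcp_pos"]);R0=np.array(s["ee_rot"]);g=T+.164*R0[:,2]
g0=np.array([.4611,-.2357,.2556])+.164*np.array([.147,-.092,-.985]);zg=(.084+(g0-top)@a)
print("grasp",g.round(4),"grip z on cartridge",zg.round(4),"lateral",((g0-top)@Rg[:,0]).round(4),((g0-top)@by).round(4))
R,u=Rt(-20)
print("up");go(np.r_[g[:2],.225]+.164*u,R)
pl=np.array([.535,-.0615,0])
for z in(.12,.05,.02,.0172): print("place",z);go(pl+[0,0,z+zg]+.164*u,R)
P,_=cloud(model("top"),np.load("top.npz")["d"])
for y in np.arange(-.12,.2,.03):
    m=(abs(P[:,1]-y)<.015)&(P[:,0]>.4)&(P[:,0]<.75);print(round(y,2),P[m,2].max().round(3),end="; ")
E
python3 p.py
```

```text
grasp [ 0.4549 -0.2327  0.1549] grip z on cartridge 0.0681 lateral -0.0009 -0.0001
up
shift [-93.9  -0.7 -47.2] turn [-0.2 29.9 -0. ] rows 4.2
place 0.12
shift [-67.8 187.4 -14.8] turn [-0.2 29.9 -0. ] rows 4.8
place 0.05
shift [-55.7 187.6  54.1] turn [-0.2 29.9 -0. ] rows 4.9
place 0.02
shift [-50.6 187.7  83.7] turn [-0.2 29.9 -0. ] rows 5.1
place 0.0172
shift [-50.1 187.7  86.4] turn [-0.2 29.9 -0. ] rows 5.1
-0.12 0.039; -0.09 0.03; -0.06 0.03; -0.03 0.029; 0.0 0.029; 0.03 0.097; 0.06 0.23; 0.09 0.333; 0.12 0.336; 0.15 0.305; 0.18 0.286;
```

```bash
python3 -m creep '[[-1,-5,0,-40,0,1,0],[-1,-20,0,-47,0,6,0],[-1,-40,0,-47,0,12,0],[-1,-60,0,-47,0,18,0],[-1,-80,0,-47,0,24,0],[-1,-94,0,-47,0,30,0],[-1,-94,0,-47,0,30,0],[-1,-94,0,-47,0,30,0]]'; python3 p.py | head -7;  python3 - <<'E'
from h import *
print(np.round(r.sense()["joints"],1))
rgb,d=vision.capture("scene");cv2.imwrite("pics/s3.png",rgb[:,:,::-1]);np.savez("s3.npz",rgb=rgb,d=d)
P,_=cloud(model("top"),np.load("top.npz")["d"]);m=(P[:,2]>.2)&(P[:,0]<.75)&(P[:,0]>.2)&(P[:,1]>0);Q=P[m]
print("tall",Q.min(0),Q.max(0))
for x in np.arange(.2,.7,.05):
    k=abs(Q[:,0]-x)<.025
    if k.any(): print(round(x,2),Q[k,1].min().round(3),Q[k,2].max().round(3))
E
```

```text
time_s: 7.47
tcp_pos: [0.5043, -0.2617, 0.377]
ee_rot: [[-0.802, 0.519, -0.296], [0.488, 0.855, 0.176], [0.344, -0.003, -0.939]]
wrist_force: [-1.0, -0.6, -1.4]
gripper_width: 0.298
gripper_force: 30.0
grasp [ 0.4558 -0.2329  0.223 ] grip z on cartridge 0.0681 lateral -0.0009 -0.0001
up
shift [ 1.  -0.5 -1.8] turn [-0.2 -0.1 -0.1] rows 0.1
place 0.12
shift [  8.4 187.3  39.5] turn [-0.2 -0.1 -0.1] rows 4.6
place 0.05
shift [-15.7 187.5 105.2] turn [-0.2 -0.1 -0.1] rows 5.2
[ -12.6   22.1   -2.3   -6.2  -84.8 -107.1]
tall [0.38175675 0.05669143 0.20000162] [0.49133674 0.18342137 0.33615853]
0.4 0.057 0.334
0.45 0.075 0.336
0.5 0.119 0.285
```

View pics/s3.png

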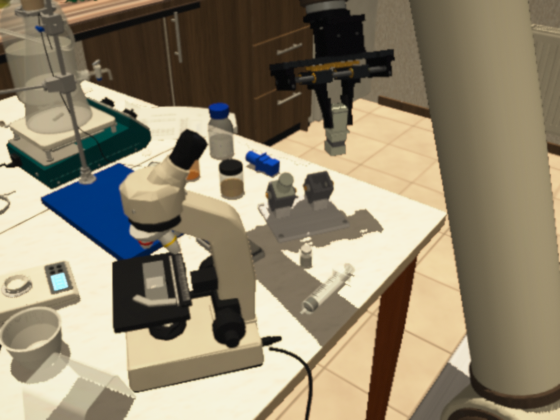

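The cartridge hangs upright in the fingers at (336,135), the round one is still in its bay at (281,193), and the right-hand bay is empty. Next I check the arm's clearance to the microscope for the swing.

```bash
python3 - <<'E'
from h import *
M=model("top");rgb,d=vision.capture("top");P,uv=cloud(M,d)
P0,_=cloud(M,np.load("top.npz")["d"])
m=(P[:,2]>.3)&(P[:,2]<.87)&(P[:,0]>-.05)&(P[:,0]<.7)&(P[:,1]<.05)
Q=P[m];print(len(Q))
c,s=np.cos(np.radians(18)),np.sin(np.radians(18));Z=Q@np.array([[c,-s,0],[s,c,0],[0,0,1]]).T
for x in np.arange(.0,.7,.05):
    k=abs(Q[:,0]-x)<.025;j=abs(Z[:,0]-x)<.025
    if j.any(): print(round(x,2),"now",(Q[k].min(0).round(2),Q[k].max(0).round(2)) if k.any() else "","swung",Z[j,1].max().round(3),Z[j,2].min().round(2))
E
```

```text
83410
0.35 now (array([ 0.33, -0.13,  0.6 ]), array([ 0.37, -0.03,  0.68])) swung 0.082 0.61
0.4 now (array([ 0.38, -0.32,  0.3 ]), array([ 0.42, -0.04,  0.66])) swung 0.081 0.59
0.45 now (array([ 0.43, -0.35,  0.3 ]), array([ 0.47, -0.05,  0.63])) swung 0.082 0.3
0.5 now (array([ 0.48, -0.33,  0.3 ]), array([ 0.52, -0.07,  0.61])) swung 0.084 0.3
0.55 now (array([ 0.53, -0.33,  0.3 ]), array([ 0.57, -0.06,  0.58])) swung 0.12 0.3
0.6 now (array([ 0.58, -0.33,  0.5 ]), array([ 0.62, -0.06,  0.56])) swung 0.12 0.3
0.65 now (array([ 0.63, -0.1 ,  0.54]), array([ 0.63, -0.09,  0.54])) swung 0.106 0.5
```

```bash
python3 -m creep '[[-1,6,30,2,0,0,0],[-1,6,65,4,0,0,0],[-1,7,100,8,0,0,0],[-1,8,135,20,0,0,0],[-1,8,165,32,0,0,0],[-1,8,187,40,0,0,0],[-1,8,187,40,0,0,0],[-1,8,187,40,0,0,0]]'; python3 p.py | tail -9;  python3 - <<'E'
from h import *
print(np.round(r.sense()["joints"],1))
rgb,d=vision.capture("scene");cv2.imwrite("pics/s4.png",rgb[60:330,100:420,::-1].repeat(2,0).repeat(2,1))
M=model("top");rgb,d=vision.capture("top");P,_=cloud(M,d)
m=(P[:,0]>.2)&(P[:,0]<.5)&(P[:,1]>.03)&(P[:,1]<.12)&(P[:,2]>.37);print(m.sum(),P[m,2].min() if m.any() else 0)
M=model("wrist");w,d=vision.capture("wrist");cv2.imwrite("pics/w4.png",w[:,:,::-1])
E
```

```text
time_s: 8.23
tcp_pos: [0.5813, -0.089, 0.3435]
ee_rot: [[-0.804, 0.515, -0.296], [0.485, 0.857, 0.174], [0.343, -0.004, -0.939]]
wrist_force: [-0.2, -0.2, -0.8]
gripper_width: 0.296
gripper_force: 30.0
place 0.12
shift [-2.5 -0.5  0.5] turn [-0.3 -0.1  0.1] rows 0.1
place 0.05
shift [-26.6  -0.3  66.2] turn [-0.3 -0.1  0.1] rows 1.7
place 0.02
shift [-36.9  -0.2  94.4] turn [-0.3 -0.1  0.1] rows 2.4
place 0.0172
shift [-37.8  -0.2  97. ] turn [-0.3 -0.1  0.1] rows 2.5
-0.12 0.039; -0.09 0.03; -0.06 0.03; -0.03 0.029; 0.0 0.029; 0.03 0.097; 0.06 0.23; 0.09 0.333; 0.12 0.336; 0.15 0.305; 0.18 0.286; [   4.3   25.3   -0.3  -11.4  -81.2 -121.9]
0 0
```

View pics/s4.png

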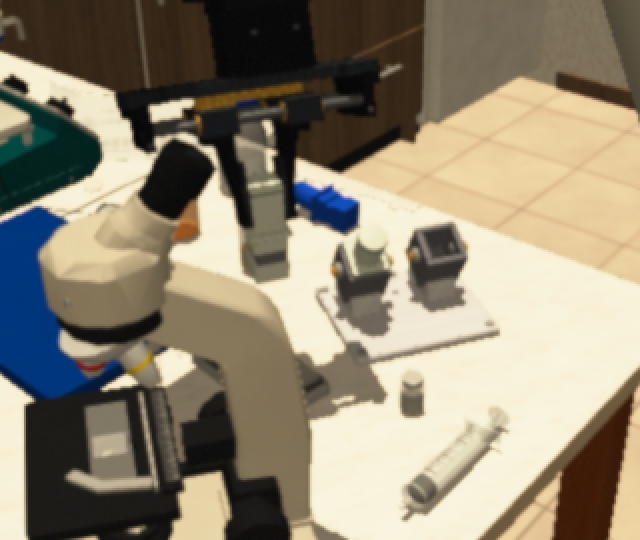

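View pics/w4.png

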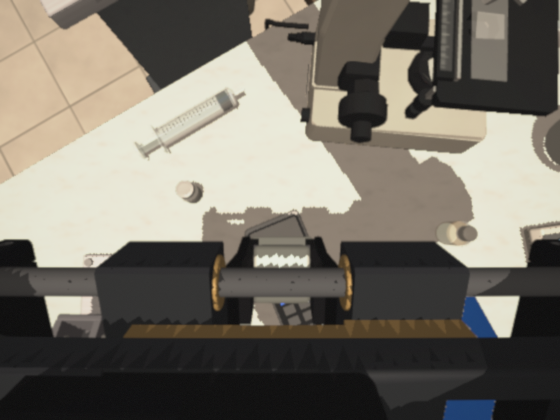

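The cartridge hangs upright over the plate, at (265,230) in the enlarged scene crop. In the wrist view the scale lies below the fingers at (280,240). I'll estimate the foot height and then lower.

```bash
python3 -m creep '[[-1,-6,0,12,0,0,0],[-1,-12,0,26,0,0,0],[-1,-18,0,42,0,0,0],[-1,-23,0,56,0,0,0],[-1,-26.5,0,66,0,0,0],[-1,-26.5,0,66,0,0,0]]'; python3 p.py | tail -5|head -4;  python3 - <<'E'
from h import *
s=r.sense();g=np.array(s["tcp_pos"])+.164*np.array(s["ee_rot"])[:,2];print("grasp",g.round(4))
M=model("scene");rgb,d=vision.capture("scene")
for o in vision.cut_out("scene","cartridge")[:2]:
    P,_=cloud(M,d,o["region"]);L=P-g;k=(np.hypot(L[:,0],L[:,1])<.03)&(P[:,2]>.03);Q=P[k]
    print(o["conf"],o["uv"],k.sum(),np.percentile(Q,[1,50,99],axis=0).round(3) if k.any() else "")
    if k.any():
        A=Q[Q[:,2]>Q[:,2].min()+.005]
        for z in np.arange(.03,.16,.01):
            j=abs(Q[:,2]-z)<.005
            if j.any(): print(round(z,2),j.sum(),Q[j,:2].mean(0).round(4))
E
```

```text
time_s: 8.88
tcp_pos: [0.5828, -0.0926, 0.2705]
ee_rot: [[-0.801, 0.519, -0.298], [0.489, 0.855, 0.176], [0.346, -0.005, -0.938]]
wrist_force: [-0.0, -0.0, -1.5]
gripper_width: 0.298
gripper_force: 30.0
place 0.02
shift [-8.9  1.9 26.9] turn [-0.2 -0.3 -0.2] rows 0.7
place 0.0172
shift [-9.9  1.9 29.5] turn [-0.2 -0.3 -0.2] rows 0.7
grasp [ 0.5339 -0.0637  0.1167]
0.86 [236.3, 197.0] 491 [[ 0.514 -0.076  0.061]
 [ 0.524 -0.062  0.12 ]
 [ 0.545 -0.047  0.135]]
0.06 10 [ 0.5188 -0.0686]
0.07 13 [ 0.5192 -0.0661]
0.08 25 [ 0.5193 -0.0653]
0.09 49 [ 0.5186 -0.0657]
0.1 42 [ 0.5224 -0.062 ]
0.11 66 [ 0.5236 -0.0596]
0.12 83 [ 0.5252 -0.0569]
0.13 202 [ 0.5309 -0.0613]
0.14 1 [ 0.529  -0.0571]
```

```bash
python3 -m creep '[[-1,-2,1,6,-0.2,-0.3,-0.2],[-1,-4,2,12,-0.2,-0.3,-0.2],[-1,-6,2,17.5,-0.2,-0.3,-0.2],[-1,-7.8,2,22,-0.2,-0.3,-0.2],[-1,-9,2,25.3,-0.2,-0.3,-0.2],[-1,-9,2,25.3,-0.2,-0.3,-0.2],[-1,-9,2,25.3,-0.2,-0.3,-0.2]]'; python3 -m creep '[[-1,-0.3,0,1,0,0,0],[-1,-0.7,0,2,0,0,0],[-1,-0.7,0,2,0,0,0]]'; python3 p.py | tail -3|head -2
```

```text
time_s: 9.57
tcp_pos: [0.5847, -0.0899, 0.2453]
ee_rot: [[-0.806, 0.516, -0.29], [0.485, 0.857, 0.176], [0.339, 0.001, -0.941]]
wrist_force: [-0.1, -0.8, -1.6]
gripper_width: 0.299
gripper_force: 30.0
time_s: 9.82
tcp_pos: [0.5847, -0.0899, 0.2434]
ee_rot: [[-0.806, 0.516, -0.289], [0.485, 0.857, 0.176], [0.338, 0.002, -0.941]]
wrist_force: [0.7, 0.4, -1.6]
gripper_width: 0.297
gripper_force: 30.0
place 0.0172
shift [-0.3 -1.5  4.2] turn [0.  0.2 0.2] rows 0.1
```

```bash
python3 -m creep '[[-1,-0.3,0,0.7,0,0,0],[-1,-0.5,0,1.4,0,0,0],[-1,-0.7,0,2.1,0,0,0],[-1,-0.7,0,2.1,0,0,0]]'; python3 -m creep '[[-1,-0.2,0,0.5,0,0,0],[-1,-0.3,0,0.9,0,0,0],[-1,-0.3,0,0.9,0,0,0]]'
```

```text
time_s: 10.15
tcp_pos: [0.5846, -0.0899, 0.2411]
ee_rot: [[-0.806, 0.516, -0.289], [0.485, 0.857, 0.176], [0.339, 0.001, -0.941]]
wrist_force: [0.1, -0.0, -1.5]
gripper_width: 0.3
gripper_force: 30.0
time_s: 10.4
tcp_pos: [0.5846, -0.0898, 0.2402]
ee_rot: [[-0.806, 0.516, -0.289], [0.485, 0.857, 0.176], [0.338, 0.002, -0.941]]
wrist_force: [0.1, -0.9, -1.0]
gripper_width: 0.294
gripper_force: 30.0
```

```bash
python3 -m creep '[[-1,-0.1,0,0.4,0,0,0],[-1,-0.2,0,0.7,0,0,0],[-1,-0.2,0,0.7,0,0,0]]';
```

```text
time_s: 10.65
tcp_pos: [0.5846, -0.0898, 0.2397]
ee_rot: [[-0.806, 0.516, -0.289], [0.485, 0.857, 0.176], [0.338, 0.002, -0.941]]
wrist_force: [-1.1, -0.2, -0.0]
gripper_width: 0.299
gripper_force: 30.0
```

```bash
python3 -m creep '[[-1,-0.1,0,0.3,0,0,0],[-1,-0.2,0,0.6,0,0,0],[-1,-0.2,0,0.6,0,0,0]]';
```

```text
time_s: 10.9
tcp_pos: [0.5847, -0.0898, 0.2396]
ee_rot: [[-0.807, 0.516, -0.289], [0.485, 0.857, 0.176], [0.338, 0.002, -0.941]]
wrist_force: [0.0, -0.2, 4.7]
gripper_width: 0.294
gripper_force: 30.0
```

```bash
python3 -m creep '[[-1,-0.1,0,0.3,0,0,0],[-1,-0.1,0,0.3,0,0,0]]';
```

```text
time_s: 11.07
tcp_pos: [0.5847, -0.0898, 0.2396]
ee_rot: [[-0.807, 0.515, -0.289], [0.485, 0.857, 0.176], [0.338, 0.002, -0.941]]
wrist_force: [-0.7, 1.2, 5.5]
gripper_width: 0.293
gripper_force: 30.0
```

```bash
python3 -m creep '[[-0.35,0,0,0,0,0,0],[-0.25,0,0,0,0,0,0],[-0.1,0,0,0,0,0,0],[0.1,0,0,0,0,0,0],[0.3,0,0,0,0,0,0],[0.3,0,0,0,0,0,0],[0.3,0,0,0,0,0,0]]'; python3 -m creep '[[0.3,4,0,-10,0,0,0],[0.3,8,0,-24,0,0,0],[0.3,14,0,-42,0,0,0],[0.3,24,0,-70,0,0,0],[0.3,36,0,-105,0,0,0],[0.3,36,0,-105,0,0,0]]'; python3 - <<'E'
from h import *
M=model("scene");rgb,d=vision.capture("scene");cv2.imwrite("pics/s5.png",rgb[60:330,100:420,::-1].repeat(2,0).repeat(2,1))
for t in ["cartridge"]:
  for o in vision.cut_out("scene",t)[:1]:
    P,_=cloud(M,d,o["region"]);k=abs(P[:,0]-.53)<.04;Q=P[k];T=Q[Q[:,2]>np.percentile(Q[:,2],95)-.005];print(o["conf"],T.min(0),T.max(0),T.mean(0))
E
python3 c.py|tail -1
```

```text
time_s: 11.65
tcp_pos: [0.5845, -0.0898, 0.2385]
ee_rot: [[-0.806, 0.516, -0.289], [0.485, 0.857, 0.176], [0.339, 0.001, -0.941]]
wrist_force: [0.5, 0.0, 0.1]
gripper_width: 0.623
gripper_force: 0.0
time_s: 12.15
tcp_pos: [0.5873, -0.0913, 0.3584]
ee_rot: [[-0.812, 0.514, -0.276], [0.484, 0.857, 0.173], [0.325, 0.007, -0.946]]
wrist_force: [1.6, -0.3, 2.6]
gripper_width: 0.65
gripper_force: 0.0
0.71 [ 0.52335864 -0.0743281   0.09833873] [ 0.55101474 -0.05858153  0.10396003] [ 0.53593338 -0.06592763  0.10148248]
   0   0   0]
```

View pics/s5.png

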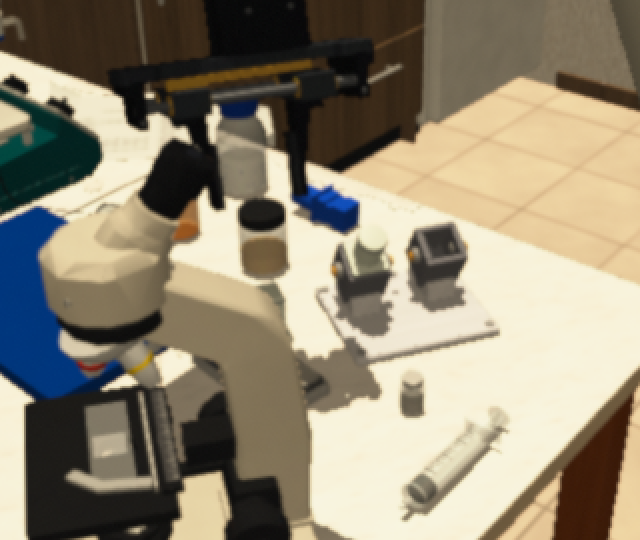

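The head top sits at z = 0.101 m, which is the plate height plus 84 mm, at (0.535, -0.065). So the cartridge stands on the plate (behind the microscope arm at (272,295) in the crop), the fingers are clear, and the round cartridge is home. Handing in.

```bash
python3 -m creep '[[0.3,0,0,0,0,0,0],[0.3,0,0,0,0,0,0],[0.3,0,0,0,0,0,0]]'; python3 -c "
from station import r
print(r.finish_job())"
```

```text
time_s: 12.55
tcp_pos: [0.5857, -0.0908, 0.3484]
ee_rot: [[-0.806, 0.516, -0.291], [0.485, 0.857, 0.176], [0.34, 0.0, -0.94]]
wrist_force: [-0.4, -0.3, 0.2]
gripper_width: 0.65
gripper_force: 0.0
the job is handed in; nothing more can be done
None
```

I pulled the square-headed cartridge from its bay, stood it upright on the scale's weighing plate and handed the job in at about 12.6 s; the last check showed the round-headed one still home, but hand-in returned no verdict.

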